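# Change mosaic tile trays: brown home, amber out

### The arm

A 6-joint arm with a two-finger parallel gripper is mounted at the origin on the work surface. World frame = base frame: x ahead of the robot, y to its left, z up, the work surface at z = 0. Lengths are in m, angles in rad, forces in N, time in s.
With the tool pointing down it reaches from about 0.25 to 0.775 m from the base axis. Payload 4 kg.
Tool frame: the origin (TCP) lies on the centre line of the jaws, within the pads' length; the fingertips stand 25 mm ahead of it and the grasp point (between the pads) lies 6 mm ahead of it (env.finger_overhang is the distance from the TCP to the fingertips, in m); z points along the fingers, y is the direction in which the jaws open and shut (so a half turn about z gives the same grasp; the last joint's range is limited). The gripper opens to 85 mm and grips with 20 to 120 N. Pads are 22 mm wide; open, the fingers measure 114 mm over their backs; the gripper's body (76 mm by 85 mm) begins 54 mm behind the grasp point. The pads swing forward as they close: fully open they stand 13 mm farther back than shut.
Start: joints at [-1.322, 0.087, 1.371, -0, 1.684, -0.103], TCP at [0.19, -0.516, 0.256] pointing down, gripper open.
Joint ranges: [-3.1, 3.1], [-0.76, 2.03], [0.27, 2.55], [-1.08, 4.22], [0.17, 2.65], [-2.57, 2.57]. Speed limits (rad/s): [2.79, 2.79, 3.14, 3.14, 3.14, 3.14].

### API

Orientations are given as a rotation vector (axis times angle).
In Python, from workcell import env gives the robot as it stands. The module is installed in compiled form; this text tells all that it offers.
- The arm moves only by the tool arm_command, never from a script. Its argument "series" is a list of rows, each an object with "xyz": the shift along the tool's x, y, z in mm, a list of three; "angular": the turn, a rotation vector about the tool's x, y, z in rad, a list of three. In form: [{"xyz": [tx, ty, tz], "angular": [rx, ry, rz]}, ...]. A call has 1 to 10 rows; each row shifts and turns the commanded pose from where the row before left it, along the tool's axes as they then stand; what a row does not reach is not made up. A row lasts 1/10 s, in which the tool goes at most 50 mm and 8.59 degrees, less where a joint would pass 70% of its speed; a pose out of reach is approached as far as the arm can. A call is refused whole if a number of a shift passes 50 or a number of a turn 0.15, either way. A call with a gripper value outside its range is refused whole. "claw" is the gripper's target within -1 to 1 (shut at 1, half-way at 0, fully open at -1), set as the call begins (left out, the last holds). The fingers move at their own pace and stop on an object; "newtons" is the grip in N (left out, the last holds). Time passes only in rows, so rows that do not move let the fingers close. It gives the time, the measured TCP pose, the force and the opening at its end, in the units of the state.
- env.sense(): the state, without advancing time (a new reading comes with each control period).
- env.snapshot(name): name is "scene" or "side" or "wrist"; returns (picture, depth): 384x512x3 uint8, red, green, blue; 384x512 float32, m along the optical axis (not along the pixel's ray), 0 where there is no reading.
- env.calibration(name): a dict with "intrinsics" (3x3 intrinsics, pixels), "world_to_cam" (4x4, takes a point from world to camera coordinates); the wrist camera has in their place "hand_eye" (4x4, takes a point from camera to tool coordinates, whose origin is the TCP and whose axes are the flange's). Camera axes: x right, y up, looking along -z (the intrinsics and any distortion apply to the point x, -y, -z); pixel columns grow to the right and rows downward; lengths in m; the calibration is good to about 2 mm. A picture is of the moment at which its call begins: read the wrist's pose just before it. calibration takes no time and is no camera call.
- env.job_done(): hands the job in, once; it reports no verdict.
The state is a dict: "clock": time; "qpos": joint angles; "qvel": joint speeds; "tau": joint torques, N m; "tool_pos": TCP position; "ee_rot": TCP orientation; "wrist_force": force on the tool from outside, world axes, zero at the start; "torque": the same for the moment, N m; "opening": opening from 0.0 (shut) to 1.0 (fully open).
Only numpy, scipy, OpenCV 4.12 (cv2) and the standard library are available. Lean on these libraries where they do the work, as an engineer would, in place of code of your own. Each camera call takes 0.05 s, during which the arm holds its last target. There are 200 camera calls.

### The job

The brown tiles are done with and the amber ones come next: first push the open tray of dark brown tiles fully home into its case, then hook a fingertip behind the lip of the amber tray and draw it out along its rails as far as it goes. Nothing is to be gripped: do not pinch the lips, and leave the glue bottle, pot and tape where they are. Finish with the hand clear of everything.

Things in the scene. Friction and masses are not known exactly. Their poses are not given: they have to be found in the camera images.
- amber_case: Plywood case of the amber tray, fixed to the bench, 220 mm (x) by 134 mm (y), 62 mm high plus a 4 mm sheet of amber-yellow sample tiles on its top. Origin: centre of its underside, on the bench. The tray comes out of its -x end. With the tray fully home the lip's front face lies 190 mm from the origin on -x and the finger well is clear of the case.
- amber_face: Amber front board of the tray: wood with a row of amber-yellow tiles let into its front and top, 8 mm thick (its x), 116 mm wide (its y), 45 mm high. Origin: centre of its top edge, 55 mm above the bench. Its x axis points along the rail, into the case (horizontal, away from the robot); z up. Moves with the tray.
- amber_strip: Aluminium strip inside the amber front board; the two form the lip. 6 mm thick (x), 104 wide (y), 36 high. Origin: centre of its top edge, 50 mm above bench. Its x points along the rail into the case; the tray comes out along its -x. Surface to hook: 3 mm on +x of the origin. Behind it an empty finger well, 64 mm (x) by 98 mm (y), open above; floor 15 mm above bench, side walls up to 35 mm.
- amber_tray (a joint): How far the amber tray is drawn out, m: 0 = fully home (stop), 0.10 = fully out (stop). It slides level on its rails with about 2.5 N of friction (and a light drag, 12 N per m/s) and stays where it is left; it cannot be lifted or tilted. Tray and lip weigh about 0.6 kg.
- brown_case: Plywood case of the brown tray, fixed to the bench, 220 mm (x) by 134 mm (y), 62 mm high plus a 4 mm sheet of dark brown sample tiles on its top. Origin: centre of its underside, on the bench. The tray comes out of its -x end. With the tray fully home the lip's front face lies 190 mm from the origin on -x and the finger well is clear of the case.
- brown_face: Brown front board of the tray: wood with a row of dark brown tiles let into its front and top, 8 mm thick (its x), 116 mm wide (its y), 45 mm high. Origin: centre of its top edge, 55 mm above the bench. Its x axis points along the rail, into the case (horizontal, away from the robot); z up. Moves with the tray.
- brown_strip: Aluminium strip inside the brown front board; the two form the lip. 6 mm thick (x), 104 wide (y), 36 high. Origin: centre of its top edge, 50 mm above bench. Its x points along the rail into the case; the tray comes out along its -x. Surface to hook: 3 mm on +x of the origin. Behind it an empty finger well, 64 mm (x) by 98 mm (y), open above; floor 15 mm above bench, side walls up to 35 mm.
- brown_tray (a joint): How far the brown tray is drawn out, m: 0 = fully home (stop), 0.10 = fully out (stop). It slides level on its rails with about 2.5 N of friction (and a light drag, 12 N per m/s) and stays where it is left; it cannot be lifted or tilted. Tray and lip weigh about 0.6 kg.
- glue: White glue bottle with a red cap, standing, 56 mm across, 150 mm high; origin at the centre of its foot. Bystander.
- pot: Yellow plastic pot, standing, 76 mm across, 85 mm high; origin at the centre of its foot. Bystander.
- tape: Roll of masking tape lying flat, 96 mm across, 24 mm high; origin at the centre of its underside. Bystander.

How it is judged:
By the outcome, as a careful person would: the job done as asked, in the order asked, and still so for the second after the job is handed in, with the robot touching nothing.
It also fails if it takes over 48 s, if anything falls off the work surface, if the arm or the gripper's body presses on something with over 40 N, if the wrist force passes 120 N, or if a joint passes its speed limit or range.

## Working session

There is one attempt and no reset: what is moved stays moved. The work goes in short steps, Python scripts to look and compute and a tool call to move; the robot and the scene stay as the last step left them, time stands still between calls to the robot, and variables do not carry over. Pictures are saved under pics/ and viewed, about 8 in all and at most 12, crops included, and the job is handed in when it is done.

Besides the shell and the picture viewer there is one more tool, called as a command line: name --argument value ..., lists and objects as JSON in quotes. arm_command: Moves the arm, as the interface text tells. Its arguments: {"type":"object","properties":{"series":{"type":"array"},"claw":{"type":"number"},"newtons":{"type":"number"}},"required":["series"]}

```bash
mkdir -p pics
cat > h.py <<'E'
import numpy as np, cv2
from workcell import env
def save(name,f):
    p,d=env.snapshot(name); cv2.imwrite(f'pics/{f}.png',p[:,:,::-1]); np.savez(f'pics/{f}.npz',p=p,d=d); return p,d
def world(name,d):
    c=env.calibration(name); K=np.array(c['intrinsics']); T=np.linalg.inv(np.array(c['world_to_cam']))
    v,u=np.mgrid[:d.shape[0],:d.shape[1]]
    P=np.stack([(u-K[0,2])/K[0,0]*d,-(v-K[1,2])/K[1,1]*d,-d],-1)
    return P@T[:3,:3].T+T[:3,3]
E
python3 - <<'E'
from h import *
print(env.sense()); print({k:(v.tolist() if hasattr(v,'tolist') else v) for k,v in env.calibration('scene').items()}.keys(), env.calibration('side').keys())
a,_=save('scene','scene0'); b,_=save('side','side0')
E
```

```text
{'clock': 0.0, 'qpos': array([-1.32208563e+00,  8.79647509e-02,  1.37230613e+00, -2.05416178e-05,
        1.68359950e+00, -1.03101248e-01]), 'qvel': array([ 0.00049354, -0.00077348,  0.00069258, -0.0004972 ,  0.00120557,
       -0.00043983]), 'tau': array([ 1.24102338e-03, -3.51865232e+01, -3.13269532e+01,  5.04609125e-05,
        1.08077595e-02,  9.37230453e-06]), 'tool_pos': array([ 0.18940552, -0.51587001,  0.25510742]), 'ee_rot': array([-3.09087829e+00, -5.49378522e-01,  2.92023601e-04]), 'wrist_force': array([-0.77271205,  0.6627278 ,  1.02311408]), 'torque': array([ 0.06862573, -0.0065753 ,  0.00195156]), 'opening': 1.0020490746375992}
dict_keys(['intrinsics', 'world_to_cam']) dict_keys(['intrinsics', 'world_to_cam'])
```

View pics/scene0.png

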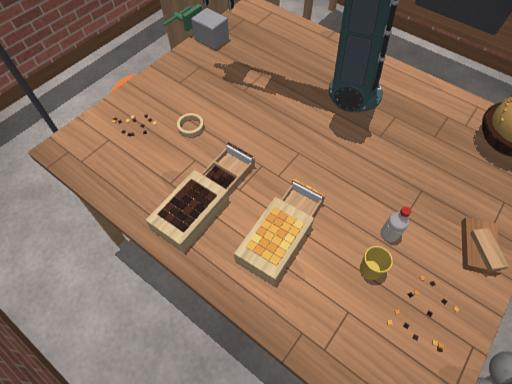

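View pics/side0.png

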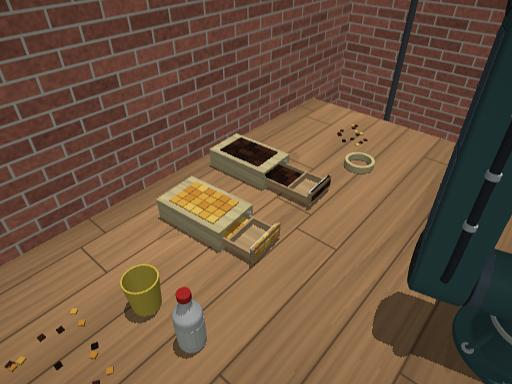

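The scene view shows the brown case at about (190,205), with its tray out and lip at (240,155). The amber case is at (275,235) with its lip at (307,190), and tape, glue and pot stand clear. The side view shows the brown lip at (320,188) and the amber lip at (266,241).

```bash
cat > m.py <<'E'
from h import *
for n in ('scene','side'):
    z=np.load(f'pics/{n}0.npz'); p,d=z['p'],z['d']; W=world(n,d)
    hsv=cv2.cvtColor(p,cv2.COLOR_RGB2HSV); H,S,V=[hsv[...,i].astype(int) for i in range(3)]
    rx={'scene':{'b':(140,265,140,255),'a':(230,330,178,285)},'side':{'b':(205,335,130,210),'a':(152,285,175,265)}}[n]
    ok=d>0
    for k,(u0,u1,v0,v1) in rx.items():
        R=np.zeros(d.shape,bool); R[v0:v1,u0:u1]=1; R&=ok
        t=R&(W[...,2]>.060)&(W[...,2]<.075)
        P=W[t]; r=cv2.minAreaRect((P[:,:2]*1000).astype(np.float32))
        print(n,k,'case top z',np.median(P[:,2]).round(4),'rect',np.round(r[0],1),np.round(r[1],1),round(r[2],2),len(P))
        # axis towards robot
        b=cv2.boxPoints(r); e1=b[1]-b[0]; e2=b[2]-b[1]; e=e1 if np.linalg.norm(e1)>np.linalg.norm(e2) else e2
        e=e/np.linalg.norm(e); c=np.array(r[0]); e=e if e[0]>0 else -e
        f=np.array([-e[1],e[0]])
        q=W[R]*1000; s=(q[:,:2]-c)@e; l=(q[:,:2]-c)@f
        m=(q[:,2]>40)&(q[:,2]<62)&(s<-125)&(abs(l)<70)
        print('   x axis',e.round(4),'yaw',np.degrees(np.arctan2(e[1],e[0])).round(2),'lip pts',m.sum(),'s pct',np.percentile(s[m],[2,10,50,90,98]).round(1),'l',np.percentile(l[m],[2,50,98]).round(1),'z max',np.percentile(q[m][:,2],[50,95]).round(1))
        mt=m&(q[:,2]>52); 
        if mt.sum(): print('   top pts',mt.sum(),'s',np.percentile(s[mt],[5,50,95]).round(1),'center',q[mt].mean(0).round(1))
    for nm,mk in (('bench',ok&(abs(W[...,2])<.006)),):
        print(n,nm,np.median(W[mk][:,2]))
    g=ok&(W[...,2]>.02)&(np.hypot(W[...,0],W[...,1])>.2)
    nn,lab,st,ce=cv2.connectedComponentsWithStats(g.astype(np.uint8))
    for i in range(1,nn):
        if st[i,4]>40:
            Q=W[lab==i]; print('  blob',ce[i].round(),st[i,4],Q.min(0).round(3),Q.max(0).round(3))
E
python3 m.py
```

```text
scene b case top z 0.0654 rect [714.9 -33.5] [373.6 347. ] 3.0 3568
   x axis [0.9986 0.0523] yaw 3.0 lip pts 47 s pct [-189.2 -187.8 -182.7 -177.2 -175.3] l [-69.7 -56.2 -45.2] z max [51.2 58.7]
   top pts 21 s [-189.2 -184.8 -177.3] center [ 533.8 -101.9   55.3]
scene a case top z 0.0654 rect [671.5 127.8] [311.7 134.9] 4.89 3275
   x axis [0.9964 0.0852] yaw 4.89 lip pts 231 s pct [-158.4 -155.9 -150.2 -144.8 -143.2] l [-53.4   1.9  55.6] z max [52.3 58.8]
   top pts 124 s [-158.3 -152.4 -146.8] center [519.3 115.7  55.5]
scene bench 0.0013202342630951325
  blob [231.   4.] 45 [ 0.166 -0.472  0.246] [ 0.188 -0.46   0.286]
  blob [358.  52.] 4436 [ 0.171 -0.029  0.094] [0.228 0.109 0.49 ]
  blob [203.  23.] 1403 [ 0.021 -0.873  0.02 ] [ 0.187 -0.594  0.108]
  blob [ 6. 58.] 174 [ 0.737 -1.154  0.02 ] [ 0.765 -1.131  0.125]
  blob [499. 126.] 1334 [-0.16   0.435  0.033] [0.017 0.58  0.179]
  blob [190. 123.] 206 [ 0.482 -0.429  0.02 ] [ 0.577 -0.333  0.03 ]
  blob [197. 199.] 4417 [ 0.528 -0.206  0.02 ] [ 0.91  -0.061  0.073]
  blob [277. 234.] 4102 [0.508 0.056 0.02 ] [0.832 0.208 
[... 454 characters left out ...]
8.9]
side a case top z 0.0658 rect [716.7 130.2] [223.  137.6] 4.74 2797
   x axis [0.9966 0.0826] yaw 4.74 lip pts 315 s pct [-205.9 -204.8 -202.8 -192.3 -190.3] l [-52.5   5.3  57.2] z max [52.1 58.4]
   top pts 159 s [-204.3 -201.4 -192.5] center [516.9 116.3  55.9]
side bench 0.001631406694668991
  blob [219.  60.] 42055 [ 0.171 -2.035  0.02 ] [1.512 0.366 0.58 ]
  blob [265. 165.] 3538 [ 0.525 -0.209  0.02 ] [ 0.91  -0.061  0.072]
  blob [360. 160.] 222 [ 0.483 -0.429  0.02 ] [ 0.577 -0.334  0.029]
  blob [214. 214.] 4742 [0.507 0.054 0.02 ] [0.831 0.207 0.071]
  blob [141. 286.] 1484 [0.572 0.359 0.02 ] [0.648 0.434 0.088]
  blob [188. 320.] 1527 [0.445 0.362 0.02 ] [0.497 0.417 0.154]
```

```bash
cat > m2.py <<'E'
from h import *
import sys
for n in ('scene','side'):
    z=np.load(f'pics/{n}0.npz'); p,d=z['p'],z['d']; W=world(n,d); ok=d>0
    hsv=cv2.cvtColor(p,cv2.COLOR_RGB2HSV).astype(int)
    for k,(y0,y1) in {'b':(-.25,-.03),'a':(.03,.24)}.items():
        g=ok&(W[...,1]>y0)&(W[...,1]<y1)&(W[...,0]>.48)&(W[...,0]<.95)&(W[...,2]>.02)&(W[...,2]<.09)
        t=(g&(W[...,2]>.0615)).astype(np.uint8)
        nn,lab,st,ce=cv2.connectedComponentsWithStats(t,connectivity=4); i=1+st[1:,4].argmax()
        P=W[lab==i]*1000; r=cv2.minAreaRect(P[:,:2].astype(np.float32))
        b=cv2.boxPoints(r); e1=b[1]-b[0]; e2=b[2]-b[1]; e=e1 if np.linalg.norm(e1)>np.linalg.norm(e2) else e2
        e=e/np.linalg.norm(e); c=np.array(r[0]); e=e if e[0]>0 else -e; f=np.array([-e[1],e[0]])
        print(n,k,'z',np.median(P[:,2]).round(1),'c',c.round(1),np.round(r[1],1),'yaw',np.degrees(np.arctan2(e[1],e[0])).round(2))
        q=W[g]*1000; s=(q[:,:2]-c)@e; l=(q[:,:2]-c)@f; 
        m=(s<-150)&(q[:,2]>47)&(q[:,2]<60)&(abs(l)<62)
        Q=q[m]; h=np.histogram(s[m],bins=np.arange(-310,-150,4))
        print('  lip s',np.percentile(s[m],[3,25,50,75,97]).round(1),'l',np.percentile(l[m],[2,50,98]).round(1),m.sum(),'mean',Q.mean(0).round(1))
        # line direction of lip
        vx,vy,_,_=cv2.fitLine(Q[:,:2].astype(np.float32),cv2.DIST_HUBER,0,.01,.01).ravel(); print('  lip normal yaw',np.degrees(np.arctan(-vx/vy)).round(2), 'top(z>53.5) s',np.percentile(s[m&(q[:,2]>53.5)],[5,50,95]).round(1))
E
python3 m2.py
```

```text
scene b z 65.6 c [ 796.4 -133.5] [221.5 135.9] yaw 2.28
  lip s [-266.3 -261.9 -259.4 -255.4 -252.1] l [-55.2   0.2  53.9] 149 mean [ 537.4 -143.7   53.2]
  lip normal yaw 3.26 top(z>53.5) s [-266.3 -261.5 -257. ]
scene a z 65.6 c [716.2 131.7] [221.9 134.6] yaw 4.79
  lip s [-203.2 -198.7 -195.8 -192.7 -189.3] l [-54.1   2.1  54.1] 184 mean [521.  116.7  53.6]
  lip normal yaw 5.1 top(z>53.5) s [-203.2 -198.3 -194.5]
side b z 66.4 c [ 797.4 -135.5] [221.8 139.2] yaw 2.58
  lip s [-268.1 -267.1 -265.3 -261.8 -254.3] l [-50.8   5.5  56.7] 138 mean [ 533.7 -142.6   54.3]
  lip normal yaw 2.34 top(z>53.5) s [-267.7 -264.8 -259.7]
side a z 66.0 c [716.5 130.1] [222.9 137.5] yaw 4.61
  lip s [-204.4 -203.1 -201.4 -197.4 -190.2] l [-52.6   3.7  56.7] 231 mean [517.4 117.6  54.2]
  lip normal yaw 4.89 top(z>53.5) s [-204.2 -201.3 -197. ]
```

```bash
cat >> h.py <<'E'
from scipy.spatial.transform import Rotation as Rn
C={'b':(np.array([797,-134.5]),np.radians(2.5)),'a':(np.array([716.3,131.]),np.radians(4.75))}
def go(k,s,l,z):
    c,y=C[k]; e=np.array([np.cos(y),np.sin(y)]); f=np.array([-e[1],e[0]])
    t=np.r_[c+s*e+l*f,z]; S=env.sense(); R=Rn.from_rotvec(S['ee_rot']); Rt=Rn.from_euler('z',y)*Rn.from_euler('x',np.pi)
    p=S['tool_pos']*1000
    print('clock',S['clock'],'F',np.round(S['wrist_force'],1),'pos',p.round(1),'s,l',((p[:2]-c)@e).round(1),((p[:2]-c)@f).round(1),'open',round(S['opening'],2))
    print('target',t.round(1),'shift',R.inv().apply(t-p).round(1),'turn',(R.inv()*Rt).as_rotvec().round(3))
E
python3 -c "
from h import *
print(env.finger_overhang); go('b',-305,0,160)"
```

```text
0.025
clock 0.1 F [ 1.1 -0.1 -0.2] pos [ 189.4 -515.9  255.2] s,l -623.6 -354.6 open 1.0
target [ 492.3 -147.8  160. ] shift [ 411.2 -241.    95.8] turn [-0.002  0.     0.308]
```

arm_command --series '[{"xyz":[0,0,0],"angular":[0,0,0.1]},{"xyz":[0,0,0],"angular":[0,0,0.1]},{"xyz":[0,0,0],"angular":[0,0,0.1]},{"xyz":[0,0,0],"angular":[0,0,0]}]' --claw 1 --newtons 20

```text
clock: 0.5
tool_pos: [0.1895, -0.5161, 0.2556]
ee_rot: [-3.139, -0.082, 0.0]
wrist_force: [-0.3, 0.3, -0.2]
opening: 0.33
```

```bash
python3 -c "
from h import *
go('b',-305,0,160)"
```

```text
clock 0.5 F [-0.3  0.3 -0.2] pos [ 189.5 -516.1  255.6] s,l -623.6 -354.7 open 0.33
target [ 492.3 -147.8  160. ] shift [ 321.6 -351.9   96. ] turn [-0.001  0.     0.008]
```

arm_command --series '[{"xyz":[32,-35,9],"angular":[0,0,0.008]},{"xyz":[32,-35,9],"angular":[0,0,0]},{"xyz":[32,-35,9],"angular":[0,0,0]},{"xyz":[32,-35,9],"angular":[0,0,0]},{"xyz":[32,-35,9],"angular":[0,0,0]},{"xyz":[32,-35,9],"angular":[0,0,0]},{"xyz":[32,-35,9],"angular":[0,0,0]},{"xyz":[32,-35,9],"angular":[0,0,0]},{"xyz":[32,-35,9],"angular":[0,0,0]},{"xyz":[32,-35,9],"angular":[0,0,0]}]'

```text
clock: 1.5
tool_pos: [0.4944, -0.1506, 0.1658]
ee_rot: [3.14, 0.073, 0.0]
wrist_force: [0.4, -1.2, 1.0]
opening: 0.003
```

arm_command --series '[{"xyz":[0,0,0],"angular":[0,0,0]},{"xyz":[0,0,0],"angular":[0,0,0]}]'

```text
clock: 1.7
tool_pos: [0.4936, -0.1514, 0.1655]
ee_rot: [-3.141, -0.076, 0.003]
wrist_force: [0.1, -1.1, -0.2]
opening: 0.002
```

```bash
python3 -c "
from h import *
go('b',-300,0,57); p,d=save('wrist','w1'); save('side','side1')"
```

```text
clock 1.7 F [ 0.1 -1.1 -0.2] pos [ 493.6 -151.4  165.5] s,l -303.8 -3.7 open 0.0
target [ 497.3 -147.6   57. ] shift [  4.1  -3.7 108.5] turn [-0.     0.002  0.005]
```

View pics/side1.png

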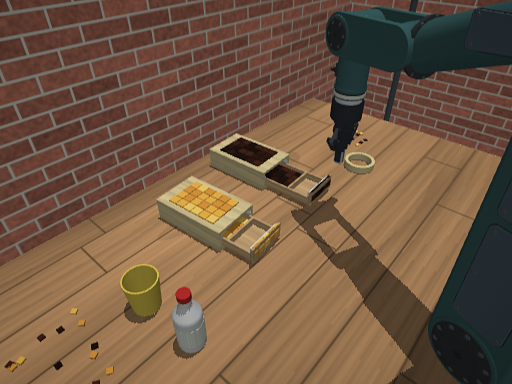

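The fingers hang shut at (340,160), above the bench in front of the brown lip at (320,188). Next I go down, then push.

arm_command --series '[{"xyz":[0,-4,36],"angular":[0,0,0]},{"xyz":[0,0,36],"angular":[0,0,0]},{"xyz":[0,0,36],"angular":[0,0,0]},{"xyz":[0,0,0],"angular":[0,0,0]},{"xyz":[10,0,0],"angular":[0,0,0]},{"xyz":[10,0,0],"angular":[0,0,0]},{"xyz":[8,0,0],"angular":[0,0,0]}]'

```text
clock: 2.5
tool_pos: [0.5234, -0.1485, 0.0612]
ee_rot: [3.138, 0.068, 0.005]
wrist_force: [-3.6, -1.6, 2.2]
opening: -0.002
```

arm_command --series '[{"xyz":[8,0,0],"angular":[0,0,0]},{"xyz":[8,0,0],"angular":[0,0,0]},{"xyz":[8,0,0],"angular":[0,0,0]},{"xyz":[8,0,0],"angular":[0,0,0]},{"xyz":[8,0,0],"angular":[0,0,0]},{"xyz":[8,0,0],"angular":[0,0,0]},{"xyz":[8,0,0],"angular":[0,0,0]}]'

```text
clock: 3.2
tool_pos: [0.5779, -0.1445, 0.0582]
ee_rot: [-3.14, -0.069, 0.0]
wrist_force: [-4.8, -0.0, 3.3]
opening: -0.001
```

```bash
python3 -c "
from h import *
go('b',-201,0,57)"
```

```text
clock 3.2 F [-4.8 -0.   3.3] pos [ 577.9 -144.5   58.2] s,l -219.3 -0.4 open -0.0
target [ 596.2 -143.3   57. ] shift [18.3 -0.4  1.2] turn [-0.  0.  0.]
```

arm_command --series '[{"xyz":[5,0,0],"angular":[0,0,0]},{"xyz":[5,0,0],"angular":[0,0,0]},{"xyz":[4,0,0],"angular":[0,0,0]},{"xyz":[1,0,0],"angular":[0,0,0]},{"xyz":[1,0,0],"angular":[0,0,0]}]'

```text
clock: 3.7
tool_pos: [0.5933, -0.1438, 0.0581]
ee_rot: [-3.14, -0.069, 0.001]
wrist_force: [-1.7, 1.1, 1.5]
opening: 0.002
```

arm_command --series '[{"xyz":[1,0,0],"angular":[0,0,0]},{"xyz":[1,0,0],"angular":[0,0,0]}]'

```text
clock: 3.9
tool_pos: [0.5951, -0.1438, 0.0582]
ee_rot: [-3.14, -0.069, 0.001]
wrist_force: [-3.3, 1.6, 0.8]
opening: 0.0
```

arm_command --series '[{"xyz":[1,0,0],"angular":[0,0,0]},{"xyz":[0,0,0],"angular":[0,0,0]}]'

```text
clock: 4.1
tool_pos: [0.5957, -0.1437, 0.0581]
ee_rot: [-3.14, -0.069, 0.003]
wrist_force: [-4.7, 2.2, 2.6]
opening: 0.004
```

arm_command --series '[{"xyz":[1,0,0],"angular":[0,0,0]},{"xyz":[1,0,0],"angular":[0,0,0]}]'

```text
clock: 4.3
tool_pos: [0.5958, -0.1437, 0.0582]
ee_rot: [-3.14, -0.069, 0.01]
wrist_force: [-11.8, 0.9, 7.3]
opening: 0.001
```

arm_command --series '[{"xyz":[1,0,0],"angular":[0,0,0]},{"xyz":[0,0,0],"angular":[0,0,0]}]'

```text
clock: 4.5
tool_pos: [0.5958, -0.1437, 0.0581]
ee_rot: [-3.14, -0.069, 0.014]
wrist_force: [-13.3, 1.2, 7.3]
opening: 0.001
```

The tool stalls at 595.8 mm (596.2 predicted for fully home) while the force climbs to 13 N, so the brown tray is on its stop. I back off and lift.

arm_command --series '[{"xyz":[-15,0,0],"angular":[0,0,0]},{"xyz":[-25,0,0],"angular":[0,0,0]},{"xyz":[0,0,-40],"angular":[0,0,0]},{"xyz":[0,0,-40],"angular":[0,0,0]},{"xyz":[0,0,-30],"angular":[0,0,-0.04]},{"xyz":[0,0,0],"angular":[0,0,0]},{"xyz":[0,0,0],"angular":[0,0,0]}]'

```text
clock: 5.2
tool_pos: [0.5605, -0.1461, 0.1696]
ee_rot: [3.137, 0.131, 0.007]
wrist_force: [-1.2, 0.7, 0.1]
opening: -0.004
```

```bash
python3 -c "
from h import *
go('a',-158,0,160)"
```

```text
clock 5.2 F [-1.2  0.7  0.1] pos [ 560.5 -146.1  169.6] s,l -178.2 -263.2 open -0.0
target [558.8 117.9 160. ] shift [  20.2 -263.2    9.2] turn [ 0.002 -0.004  0.   ]
```

arm_command --series '[{"xyz":[3,-44,0],"angular":[0,0,0]},{"xyz":[3,-44,0],"angular":[0,0,0]},{"xyz":[3,-44,0],"angular":[0,0,0]},{"xyz":[3,-44,0],"angular":[0,0,0]},{"xyz":[4,-44,0],"angular":[0,0,0]},{"xyz":[4,-43,0],"angular":[0,0,0]},{"xyz":[0,0,0],"angular":[0,0,0]},{"xyz":[0,0,0],"angular":[0,0,0]}]'

```text
clock: 6.0
tool_pos: [0.5566, 0.119, 0.1661]
ee_rot: [3.138, 0.135, -0.005]
wrist_force: [0.2, 0.1, 0.6]
opening: -0.003
```

```bash
python3 -c "
from h import *
go('a',-158,0,50); save('scene','scene0'); save('side','side0')"; python3 m2.py; python3 -c "
import cv2,numpy as np
a=cv2.imread('pics/side0.png')[110:290,130:370];b=cv2.imread('pics/scene0.png')[110:290,130:370]
cv2.imwrite('pics/both2.png',cv2.resize(np.vstack([a,b]),None,fx=1.6,fy=1.6))"
```

```text
clock 6.0 F [0.2 0.1 0.6] pos [556.6 119.  166.1] s,l -160.2 1.3 open -0.0
target [558.8 117.9  50. ] shift [  2.5   1.2 116.1] turn [0.001 0.003 0.003]
scene b z 65.6 c [ 796.3 -133.3] [221.5 136.2] yaw 2.71
  lip s [-188.9 -184.5 -182.1 -178.6 -174.8] l [-54.3   1.   54.6] 160 mean [ 614.6 -140.7   53.7]
  lip normal yaw 2.71 top(z>53.5) s [-189.  -183.8 -176.6]
scene a z 65.6 c [716.1 131.8] [221.3 134.7] yaw 4.78
  lip s [-202.8 -198.5 -196.2 -192.7 -189.1] l [-53.3   0.4  54.9] 182 mean [520.8 116.1  53.5]
  lip normal yaw 4.88 top(z>53.5) s [-202.7 -198.  -192. ]
side b z 64.7 c [871.9 -90.4] [ 81.9 165.2] yaw -40.38Traceback (most recent call last):
  File "m2.py", line 17, in <module>
    print('  lip s',np.percentile(s[m],[3,25,50,75,97]).round(1),'l',np.percentile(l[m],[2,50,98]).round(1),m.sum(),'mean',Q.mean(0).round(1))
                    ~~~~~~~~~~~~~^^^^^^^^^^^^^^^^^^^^^^
    return _quantile_unchecked(
        a, q, axis, out, overwrite_input, method, keepdims, weights)
    return _ureduce(a,
                    func=_quantile_ureduce_func,
    ...<5 lines>...
                    overwrite_input=overwrite_input,
                    method=method)
    r = func(a, **kwargs)
    result = _quantile(arr,
                       quantiles=q,
    ...<2 lines>...
                       out=out,
                       weights=wgt)
    slices_having_nans = np.isnan(arr[-1, ...])
                                  ~~~^^^^^^^^^
IndexError: index -1 is out of bounds for axis 0 with size 0
```

View pics/both2.png

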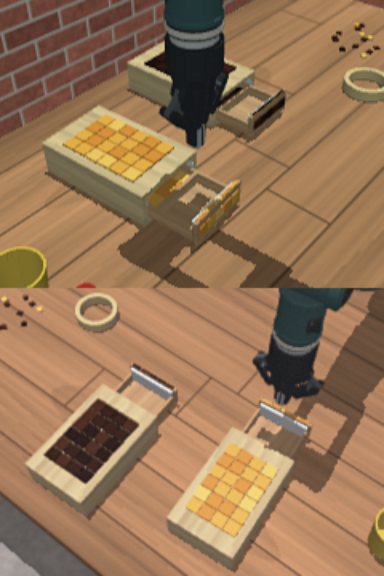

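The top crop (side) shows the brown tray shut and the finger hanging above the open amber well. The bottom crop (scene) agrees: the brown lip's front face is at about −189 mm, and home is −190. I lower the shut fingers into the well.

arm_command --series '[{"xyz":[2,1,35],"angular":[0,0,0]},{"xyz":[0,0,35],"angular":[0,0,0]},{"xyz":[0,0,20],"angular":[0,0,0]},{"xyz":[0,0,15],"angular":[0,0,0]},{"xyz":[0,0,10],"angular":[0,0,0]},{"xyz":[0,0,0],"angular":[0,0,0]},{"xyz":[0,0,0],"angular":[0,0,0]}]'

```text
clock: 6.8
tool_pos: [0.5602, 0.1171, 0.0543]
ee_rot: [-3.139, -0.131, -0.003]
wrist_force: [0.1, 0.6, 0.2]
opening: 0.001
```

```bash
python3 -c "
from h import *
go('a',-265,0,52)"
```

```text
clock 6.8 F [0.1 0.6 0.2] pos [560.2 117.1  54.3] s,l -156.7 -0.9 open 0.0
target [452.2 109.1  52. ] shift [-108.3   -1.     2.1] turn [ 0.    -0.002  0.   ]
```

arm_command --series '[{"xyz":[-8,0,0],"angular":[0,0,0]},{"xyz":[-8,0,0],"angular":[0,0,0]},{"xyz":[-5,0,0],"angular":[0,0,0]},{"xyz":[-4,0,0],"angular":[0,0,0]},{"xyz":[-6,0,0],"angular":[0,0,0]},{"xyz":[-6,0,0],"angular":[0,0,0]},{"xyz":[-6,0,0],"angular":[0,0,0]}]'

```text
clock: 7.5
tool_pos: [0.5168, 0.1139, 0.054]
ee_rot: [-3.139, -0.132, -0.003]
wrist_force: [2.5, 0.8, 1.8]
opening: 0.002
```

arm_command --series '[{"xyz":[-8,0,0],"angular":[0,0,0]},{"xyz":[-8,0,0],"angular":[0,0,0]},{"xyz":[-8,0,0],"angular":[0,0,0]},{"xyz":[-8,0,0],"angular":[0,0,0]},{"xyz":[-8,0,0],"angular":[0,0,0]},{"xyz":[-6,0,0],"angular":[0,0,0]},{"xyz":[-5,0,0],"angular":[0,0,0]},{"xyz":[-4,0,0],"angular":[0,0,0]},{"xyz":[-3,0,0],"angular":[0,0,0]}]'

```text
clock: 8.4
tool_pos: [0.4582, 0.1088, 0.0531]
ee_rot: [3.139, 0.131, -0.001]
wrist_force: [3.4, 1.0, 0.7]
opening: -0.001
```

arm_command --series '[{"xyz":[-2,0,0],"angular":[0,0,0]},{"xyz":[-2,0,0],"angular":[0,0,0]}]'

```text
clock: 8.6
tool_pos: [0.4545, 0.1085, 0.0531]
ee_rot: [3.139, 0.132, -0.001]
wrist_force: [2.5, -0.1, 0.9]
opening: -0.0
```

arm_command --series '[{"xyz":[-2,0,0],"angular":[0,0,0]},{"xyz":[0,0,0],"angular":[0,0,0]}]'

```text
clock: 8.8
tool_pos: [0.4521, 0.1083, 0.053]
ee_rot: [3.139, 0.132, -0.002]
wrist_force: [1.2, -1.3, 0.7]
opening: 0.001
```

arm_command --series '[{"xyz":[-1,0,0],"angular":[0,0,0]},{"xyz":[-1,0,0],"angular":[0,0,0]}]'

```text
clock: 9.0
tool_pos: [0.4518, 0.1083, 0.0531]
ee_rot: [-3.139, -0.131, -0.005]
wrist_force: [8.5, 0.6, -4.4]
opening: -0.003
```

arm_command --series '[{"xyz":[-1,0,0],"angular":[0,0,0]},{"xyz":[-1,0,0],"angular":[0,0,0]}]'

```text
clock: 9.2
tool_pos: [0.4518, 0.1083, 0.0532]
ee_rot: [-3.138, -0.131, -0.013]
wrist_force: [14.4, 1.7, -10.1]
opening: -0.0
```

arm_command --series '[{"xyz":[-1,0,0],"angular":[0,0,0]},{"xyz":[-1,0,0],"angular":[0,0,0]}]'

```text
clock: 9.4
tool_pos: [0.4517, 0.1082, 0.0533]
ee_rot: [-3.138, -0.131, -0.02]
wrist_force: [19.4, 1.4, -14.5]
opening: -0.003
```

The tool stalls at 451.7 mm (452.2 predicted for fully out) while the force rises to 19 N. I ease off into the middle of the well and lift clear.

arm_command --series '[{"xyz":[10,0,0],"angular":[0,0,0]},{"xyz":[14,0,0],"angular":[0,0,0]},{"xyz":[0,0,0],"angular":[0,0,0]},{"xyz":[0,0,-25],"angular":[0,0,0]},{"xyz":[0,0,-40],"angular":[0,0,0]},{"xyz":[0,0,-45],"angular":[0,0,0]},{"xyz":[0,0,-45],"angular":[0,0,0]},{"xyz":[-30,30,-20],"angular":[0,0,0]},{"xyz":[-30,30,0],"angular":[0,0,0]},{"xyz":[-30,30,0],"angular":[0,0,0]}]'

```text
clock: 10.4
tool_pos: [0.3867, 0.0123, 0.2287]
ee_rot: [3.139, 0.134, -0.001]
wrist_force: [0.3, -1.6, 0.1]
opening: 0.005
```

arm_command --series '[{"xyz":[-30,30,0],"angular":[0,0,0]},{"xyz":[0,0,0],"angular":[0,0,0]},{"xyz":[0,0,0],"angular":[0,0,0]},{"xyz":[0,0,0],"angular":[0,0,0]}]'

```text
clock: 10.8
tool_pos: [0.361, -0.019, 0.228]
ee_rot: [-3.138, -0.133, 0.002]
wrist_force: [-0.1, -0.2, -0.5]
opening: 0.0
```

```bash
python3 -c "
from h import *
go('a',-265,0,52); save('scene','scene0'); save('side','side0')"; sed -i 's/W\[...,0\]>.48/W[...,0]>.40/' m2.py; python3 m2.py 2>&1 | grep -v File; python3 -c "
import cv2,numpy as np
a=cv2.imread('pics/side0.png');b=cv2.imread('pics/scene0.png')
cv2.imwrite('pics/both3.png',cv2.resize(np.hstack([a,b]),None,fx=.78,fy=.78))"
```

```text
clock 10.8 F [-0.1 -0.2 -0.5] pos [361. -19. 228.] s,l -366.5 -120.1 open 0.0
target [452.2 109.1  52. ] shift [ 101.8 -119.8  176. ] turn [-0.001  0.001  0.002]
scene b z 65.6 c [ 796.5 -133.5] [220.3 135.6] yaw 2.52
  lip s [-188.8 -185.4 -182.  -179.1 -175.3] l [-56.5  -0.1  52.5] 151 mean [ 614.5 -141.    53.8]
  lip normal yaw 2.27 top(z>53.5) s [-188.7 -184.3 -179.3]
scene a z 65.6 c [716.  131.7] [221.3 134.7] yaw 4.83
  lip s [-289.2 -284.3 -282.  -278.3 -274.4] l [-52.8   2.3  55.9] 169 mean [435.1 109.9  53.2]
  lip normal yaw 5.2 top(z>53.5) s [-289.2 -283.9 -280.1]
side b z 66.4 c [ 796.1 -136.3] [222.6 139.1] yaw 2.39
  lip s [-190.2 -188.3 -187.1 -184.2 -175.8] l [-55.1   5.6  56.9] 127 mean [ 610.4 -138.9   54.4]
  lip normal yaw 2.32 top(z>53.5) s [-190.  -186.8 -181.8]
side a z 66.0 c [716.7 130.6] [223.1 137.1] yaw 4.75
  lip s [-290.5 -289.4 -287.  -283.3 -277.1] l [-52.7   6.4  56.7] 255 mean [431.7 111.4  54.2]
  lip normal yaw 4.79 top(z>53.5) s [-290.3 -287.2 -283.3]
```

View pics/both3.png

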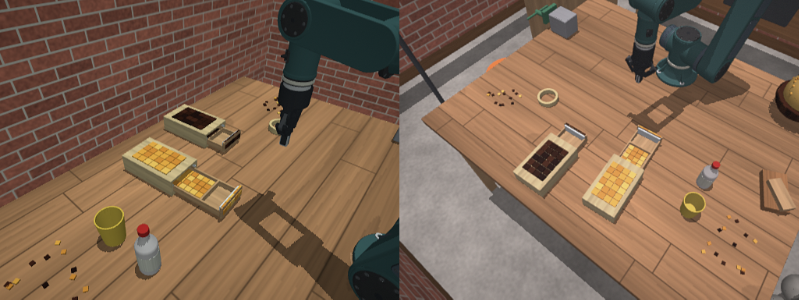

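The brown tray is shut, the amber tray is fully out (front face −290, where 100 mm of travel should put it), the bystanders haven't moved and the hand is clear. I hand the job in.

```bash
python3 -c "
from h import *
print(env.job_done())"
```

```text
the job is handed in; nothing more can be done
None
```

I pushed the brown tray home first, using the shut fingertips against its front. I then lowered them into the amber well, hooked them behind the lip and drew the amber tray out to its stop. Nothing was gripped, and the job was handed in at 10.9 s on the robot's clock.

- **Brown tray:** the push stalled within 0.5 mm of where I predicted home, with about 13 N along the rail. The two cameras put its front face at −189 and −190 mm; fully home is −190.
- **Amber tray:** the pull stalled within 0.5 mm of the predicted end of travel, at about 19 N along the rail. The two cameras put its front face at −289 and −290.5 mm; fully out is −290.
- **Hand and bystanders:** the hand ended up clear, at z = 0.228 m with roughly zero wrist force. In the last pictures the glue, pot and tape stand where they were; I checked them by eye and did not re-measure them.
- **Failed check:** one mid-job side-camera measurement of the brown tray failed because the arm blocked the view. I relied on the scene camera then, and both cameras agreed in the final check.

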